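Open the two ball-lever air valves on the taping bench

ROBOT

A 6-joint arm with a two-finger parallel gripper is mounted at the origin on the work surface. World frame = base frame: x ahead of the robot, y to its left, z up, the work surface at z = 0. Lengths are in mm, angles in rad, forces in N, time in s.
With the tool pointing down it reaches from about 300 to 775 mm from the base axis. Payload 14.6 kg.
Tool frame: the origin (TCP) lies on the front face of the gripper's body, between the roots of the fingers; the fingertips stand 97 mm ahead of it and the grasp point (between the pads) lies 78 mm ahead of it; z points along the fingers, y is the line along which they close (so a half turn about z gives the same grasp; the last joint's range is limited). The gripper opens to 94 mm and grips with 3 to 60 N. Pads are 16 mm wide; open, the fingers measure 119 mm over their backs; the gripper's body (75 mm by 177 mm) begins 78 mm behind the grasp point.
Start: joints at [1.052, 0.3, 1.521, -0, 1.321, -0.067], TCP at [240.118, 494.806, 302.646] pointing down, gripper open.
Joint ranges: [-3.03, 3.03], [-0.79, 2.21], [0.23, 2.52], [-1.04, 4.18], [0, 3.07], [-2.55, 2.55]. Speed limits (rad/s): [2.22, 2.22, 2.57, 3.14, 3.14, 3.14].

INTERFACE

Orientations are given as [roll, pitch, yaw] about the fixed x, y, z axes, in that order (R = Rz(yaw) Ry(pitch) Rx(roll)).
In Python, from cell import * gives the robot as it stands.
- The arm moves only by the tool carry_out, never from a script. Its arguments are lists of equal length, an entry for each row: "slide": the shift along the world's x, y, z scaled (see below), a list of three; "dr": the turn, a rotation vector about the world's x, y, z scaled (see below), a list of three; "gripper": the opening in per cent of the stroke, from 0 (shut) to 100 (fully open). A call has 1 to 10 rows; each row is the pose to reach, as a shift and turn from the pose commanded when the call began, turning the shorter way round; what a row does not reach only later rows make up. The controller multiplies each number of a shift by 0.25 m and each number of a turn by 360 degrees. A row lasts 1/12 s, in which the tool goes at most 41.7 mm and 7.16 degrees, less where a joint would pass 70% of its speed; a pose out of reach is approached as far as the arm can. A call with a number of a shift or a turn outside -1 to 1 is refused whole. A call with a gripper value outside its range is refused whole. The fingers move at their own pace and stop on an object; "newtons" is the grip in N (left out, the last holds). Time passes only in rows, so rows that repeat a pose let the fingers close. It gives the time, the measured TCP pose, the force, the opening and the grip force at its end, in the units of the state.
- read_state(): the state, without advancing time (a new reading comes with each control period).
- camera(name): name is "side" or "top" or "wrist"; returns the picture (400x640x3 uint8, red, green, blue); there is no depth.
- camera_model(name): a dict with "vfov" (degrees; the focal length in pixels is half the picture's height over the tangent of half this angle, whatever the lens; pixels are square), "cx", "cy" (the principal point, pixels), "R" (3x3) and "t" (3): a world point X has camera coordinates R X + t. Camera axes: x right, y down, z forward; pixel columns grow to the right and rows downward; lengths in mm; the calibration is good to about 2 mm. A picture is of the moment at which its call begins: read the wrist's pose just before it. camera_model takes no time and is no camera call; for the wrist camera it gives the pose at the moment of the call.
- sign_off(): hands the job in; it is judged then, once.
The state is a dict: "clock": time; "joints": joint angles; "qd": joint speeds; "effort": joint torques, N m; "eef_pos": TCP position; "eef_rot": TCP orientation; "wrist_force": force on the tool from outside, world axes, zero at the start; "moment": the same for the moment, N m; "finger_gap": finger opening in mm; "finger_force": force on a finger pad.
Only numpy, scipy, OpenCV 4.12 (cv2) and the standard library are available. Lean on these libraries where they do the work, as an engineer would, in place of code of your own. Each camera call takes 0.05 s, during which the arm holds its last target. There are 200 camera calls.

TASK

The tape-and-reel machine needs air: on the four-valve manifold, throw the two levers that end in a round ball over to their far stops, away from the robot, so that both valves are open. Leave the two plain pin levers, one shut and one open, exactly as they are.

Things in the scene. Friction and masses are not known exactly. Their poses are not given: they have to be found in the camera images.
- manifold: Aluminium bar 236 (along y) x 76 x 30 mm tall, fixed, turned up to 20 deg; origin under its centre, x axis away from the robot. On it, side by side at 44 mm pitch, four grey valve blocks 56 x 40 mm, tops 60 mm above the table (steel collar 4 mm more), one lever each: two with balls, two plain pins, in any order. Nothing near it is taller than the levers.
- ball_a_tip (a point): First ball lever: centre of its black ball, 22 mm across, on an 8 mm stem, 50 mm from the pivot (60 mm above the table, on the middle of the valve's top). Height 104 mm at either end of the swing, 110 midway. y axis: pivot line, along the row. x axis: the opening throw, level when shut, pitching down with the lever; the ball is 50 mm x sin(q - 0.5) past the pivot along it at joint value q.
- ball_a (a joint): Lean of the first ball lever, rad: 0 = shut, leaning 0.5 rad from vertical to the robot side (-x of the manifold); 1.0 = open, at its stop, leaning 0.5 rad the other way. Starts near 0. Stiff hinge, no spring or snap: about 2 N at the ball moves it and it stays where it is left.
- ball_b_tip (a point): Second ball lever: centre of its black ball, 22 mm across, on an 8 mm stem, 50 mm from the pivot (60 mm above the table, on the middle of the valve's top). Height 104 mm at either end of the swing, 110 midway. y axis: pivot line, along the row. x axis: the opening throw, level when shut, pitching down with the lever; the ball is 50 mm x sin(q - 0.5) past the pivot along it at joint value q.
- ball_b (a joint): Lean of the second ball lever, rad: 0 = shut, leaning 0.5 rad from vertical to the robot side (-x of the manifold); 1.0 = open, at its stop, leaning 0.5 rad the other way. Starts near 0. Stiff hinge, no spring or snap: about 2 N at the ball moves it and it stays where it is left.
- pin_c_tip (a point): Pin lever that stands shut, a bystander: centre of the rounded end of a straight slim black handle, 10 mm in diameter, no ball, 50 mm from its pivot. Hinged just like the ball levers, in the same row; axes likewise.
- pin_d_tip (a point): Pin lever that stands open, a bystander: centre of the rounded end of a straight slim black handle, 10 mm in diameter, no ball, 50 mm from its pivot. Hinged just like the ball levers, in the same row; axes likewise.

How it is judged (in metres and radians):
At the end, for the whole second after the job is handed in: Both ball levers stand open, within 0.2 rad (11 deg) of their far stops (joint above 0.8 of 1.0 rad), and the end of each pin lever is within 12 mm of where it began (value of joint each of ball_a, ball_b above 0.8 rad and distance of each of pin_c_tip, pin_d_tip from where it was at the start of the episode below 0.012 m); the robot touches nothing.
It fails at once if a pin lever is moved: its end shifts by more than 12 mm (distance of any of pin_c_tip, pin_d_tip from where it was at the start of the episode above 0.012 m).
It also fails if it takes over 32 s, if anything falls off the work surface, if the arm or the gripper's body presses on something with over 40 N, if the wrist force passes 120 N, or if a joint passes its speed limit or range.

## Working session

There is one attempt and no reset: what is moved stays moved. The work goes in short steps, Python scripts to look and compute and a tool call to move; the robot and the scene stay as the last step left them, time stands still between calls to the robot, and variables do not carry over. Pictures are saved under pics/ and viewed, at most 10 in all, crops included, and the job is handed in when it is done.

Besides the shell and the picture viewer there is one more tool, called as a command line: name --argument value ..., lists and objects as JSON in quotes. carry_out: Moves the arm, as the interface text tells. Its arguments: {"type":"object","properties":{"slide":{"type":"array","items":{"type":"array","items":{"type":"number","minimum":-1,"maximum":1}}},"dr":{"type":"array","items":{"type":"array","items":{"type":"number","minimum":-1,"maximum":1}}},"gripper":{"type":"array","items":{"type":"number"}},"newtons":{"type":"number"}},"required":["slide","dr","gripper"]}

```bash
mkdir -p pics; python3 - <<'E'
from cell import *
import cv2
for n in("top","side"):
    im=camera(n); cv2.imwrite(f"pics/{n}0.png",im[:,:,::-1])
    m=camera_model(n); print(n,m)
print(read_state())
E
```

```text
top {'vfov': 52.08221324545886, 'cx': 322.8115940719378, 'cy': 193.01712006707714, 'R': array([[ 1.75536445e-02, -9.99845524e-01, -8.92823723e-04],
       [-9.96837621e-01, -1.74316054e-02, -7.75299682e-02],
       [ 7.75024284e-02,  2.25093378e-03, -9.96989622e-01]]), 't': array([ 24.67712974, 554.7622945 , 709.19707436])}
side {'vfov': 54.84440094671091, 'cx': 323.1256210652492, 'cy': 196.79032373467348, 'R': array([[ 0.71301603, -0.70086571, -0.01988478],
       [-0.48004432, -0.46730274, -0.74241875],
       [ 0.51104363,  0.53890205, -0.66964094]]), 't': array([-340.95383433,  375.78530309,  398.87292246])}
{'clock': 0.1, 'joints': array([ 1.05240122e+00,  3.00393341e-01,  1.52152564e+00, -6.38191952e-06,
        1.32070987e+00, -6.66097891e-02]), 'qd': array([-0.00109811,  0.00038782, -0.00399492, -0.00114922,  0.00156043,
       -0.00103246]), 'effort': array([ 3.55137690e-04, -5.32654738e+01, -3.53284836e+01,  7.08750682e-02,
        2.35010160e-02, -8.40348821e-05]), 'eef_pos': array([240.05334449, 494.69131067, 302.15238737]), 'eef_rot': array([-3.14055834e+00, -6.28018951e-05,  2.68980889e+00]), 'wrist_force': array([-0.18578682,  0.06006529, -0.75818121]), 'moment': array([-0.009644  ,  0.03292565,  0.00209837]), 'finger_force': 0.0, 'finger_gap': 93.66387414630162}
```

View pics/top0.png

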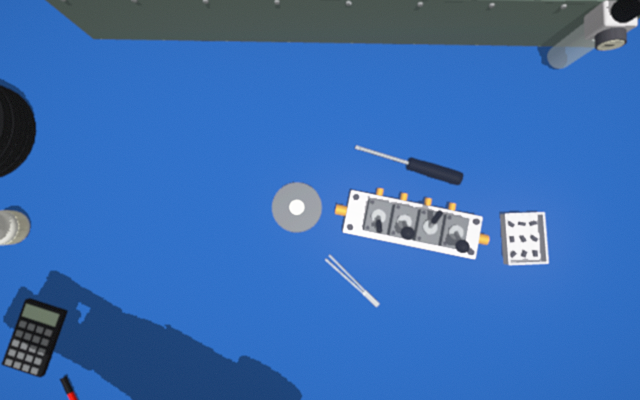

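View pics/side0.png

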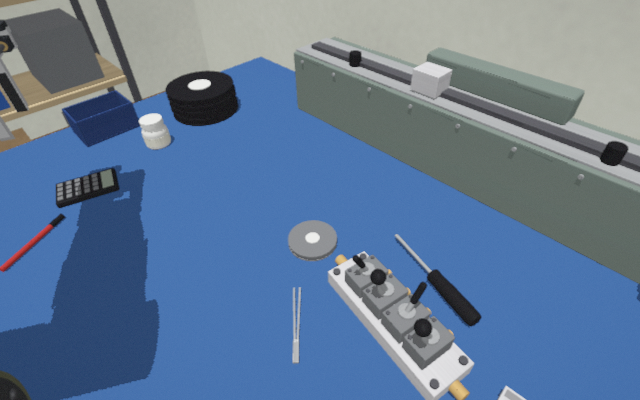

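The top view shows the row, from left (+y): shut pin (378,222), ball (407,233), open pin (436,216), ball (462,246). The side view shows the same order, with balls at (378,277) and (423,328). I'll enlarge both views.

```bash
python3 - <<'E'
import cv2,numpy as np
a=cv2.imread("pics/top0.png")[185:265,335:495];b=cv2.imread("pics/side0.png")[245:395,320:480]
a=cv2.resize(a,None,fx=5,fy=5,interpolation=cv2.INTER_CUBIC)
cv2.imwrite("pics/c1.png",a)
b=cv2.resize(b,None,fx=4,fy=4,interpolation=cv2.INTER_CUBIC);cv2.imwrite("pics/c2.png",b)
E
```

```text
(no output)
```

View pics/c1.png

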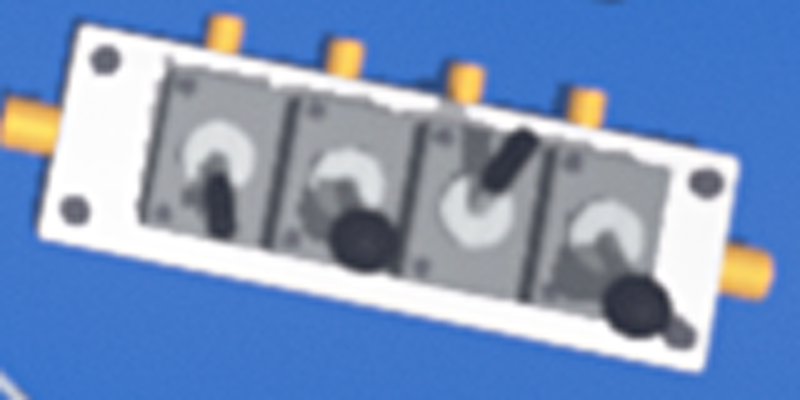

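View pics/c2.png

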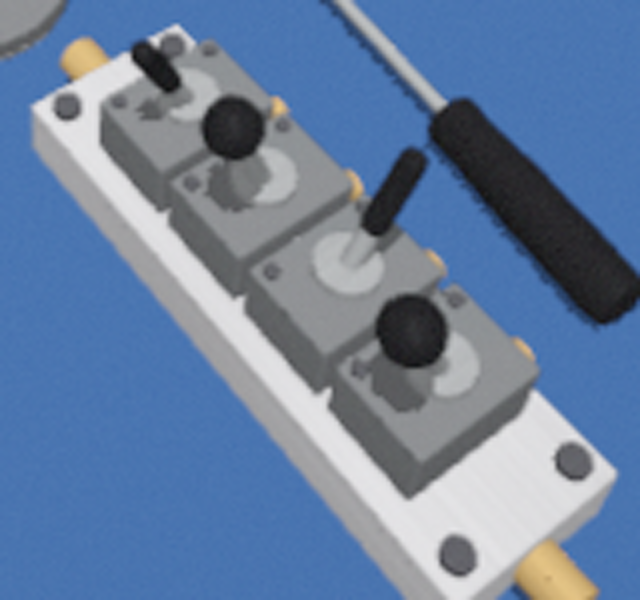

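The crops give, in full-image pixels, top view balls at (407.7,232.9) and (462.5,245.9), with bar corners (351,190), (483,216.6), (476,259.3), (343,232.5). In the side view the balls are at (378.2,276.7) and (422.7,327.4).

```bash
python3 - <<'E'
from cell import *
import numpy as np
from scipy.optimize import least_squares
M={n:camera_model(n) for n in("top","side")}
def pr(n,X):
    m=M[n];c=m["R"]@X+m["t"];f=200/np.tan(np.radians(m["vfov"]/2));return f*c[:2]/c[2]+[m["cx"],m["cy"]]
s=-50*np.sin(.5)
P=[(s,22,104,"top",407.7,232.9),(s,-66,104,"top",462.5,245.9),(s,22,104,"side",378.2,276.7),(s,-66,104,"side",422.7,327.4),
(38,118,30,"top",351,190),(38,-118,30,"top",483,216.6),(-38,-118,30,"top",476,259.3),(-38,118,30,"top",343,232.5),(-s,-22,104,"top",335+525/5,185+135/5)]
def W(p,x,y,z):
    c,q=np.cos(p[2]),np.sin(p[2]);return np.array([p[0]+c*x-q*y,p[1]+q*x+c*y,z])
def r(p): return np.concatenate([pr(n,W(p,x,y,z))-[u,v] for x,y,z,n,u,v in P])
o=least_squares(r,[500,-100,-.2]);p=o.x
print(p,np.round(o.fun.reshape(-1,2),1))
for y in(22,-66):
  for x in(s,0,-s): print(y,x,W(p,x,y,104))
print(np.cos(p[2]),np.sin(p[2]))
st=read_state();print(st["eef_pos"],st["eef_rot"])
E
```

```text
[ 5.03817248e+02 -1.25043708e+02 -1.83957747e-01] [[-0.8  1.9]
 [-0.4  0.2]
 [-2.3  2.9]
 [-0.2  1.5]
 [ 0.4 -1.7]
 [ 0.2 -1.5]
 [-0.2 -1.4]
 [-0.  -1.8]
 [-0.  -1.5]]
22 -23.971276930210152 [484.27471117 -99.03003126 104.        ]
22 0 [ 507.84153119 -103.41490434  104.        ]
22 23.971276930210152 [ 531.4083512  -107.79977742  104.        ]
-66 -23.971276930210152 [ 468.17757824 -185.54524559  104.        ]
-66 0 [ 491.74439826 -189.93011868  104.        ]
-66 23.971276930210152 [ 515.31121828 -194.31499176  104.        ]
0.9831274356312454 -0.18292196508110103
[240.05334449 494.69131067 302.15238737] [-3.14055834e+00 -6.28018951e-05  2.68980889e+00]
```

carry_out --slide '[[0.36,-0.98,0],[0.36,-0.98,0],[0.36,-0.98,0],[0.36,-0.98,0],[0.36,-0.98,0],[0.36,-0.98,0],[0.36,-0.98,0]]' --dr '[[0,0,0.043],[0,0,0.043],[0,0,0.043],[0,0,0.043],[0,0,0.043],[0,0,0.043],[0,0,0.043]]' --gripper '[0,0,0,0,0,0,0]'

```text
clock: 0.68
eef_pos: [330.8, 246.3, 302.6]
eef_rot: [-3.141, 0.0, 2.958]
wrist_force: [0.0, -0.0, -1.1]
finger_gap: 50.8
finger_force: 0.0
```

carry_out --slide '[[0.36,-0.98,0],[0.36,-0.98,0],[0.36,-0.98,0],[0.36,-0.98,0],[0.36,-0.98,0],[0.36,-0.98,0],[0.36,-0.98,0]]' --dr '[[0,0,0],[0,0,0],[0,0,0],[0,0,0],[0,0,0],[0,0,0],[0,0,0]]' --gripper '[0,0,0,0,0,0,0]'

```text
clock: 1.27
eef_pos: [421.0, 0.7, 302.5]
eef_rot: [-3.141, -0.0, 2.957]
wrist_force: [0.2, 0.4, -0.1]
finger_gap: 4.1
finger_force: 0.0
```

carry_out --slide '[[0.128,-0.392,-0.2],[0.128,-0.392,-0.2],[0.128,-0.392,-0.2],[0.128,-0.392,-0.2],[0.128,-0.392,-0.2]]' --dr '[[0,0,0],[0,0,0],[0,0,0],[0,0,0],[0,0,0]]' --gripper '[0,0,0,0,0]'

```text
clock: 1.68
eef_pos: [451.9, -93.6, 251.7]
eef_rot: [3.141, -0.002, 2.958]
wrist_force: [0.4, 0.1, 0.2]
finger_gap: 0.4
finger_force: 0.0
```

```bash
python3 - <<'E'
from cell import *
import cv2,numpy as np
st=read_state();print(st["eef_pos"],st["eef_rot"],st["finger_gap"])
m=camera_model("wrist");im=camera("wrist")[:,:,::-1].copy();np.savez("w1.npz",**m);cv2.imwrite("pics/w1.png",im)
E
```

```text
[451.9210275  -93.60812445 251.71631651] [ 3.14122366e+00 -2.35501517e-03  2.95794518e+00] 0.4225540855568174
```

View pics/w1.png

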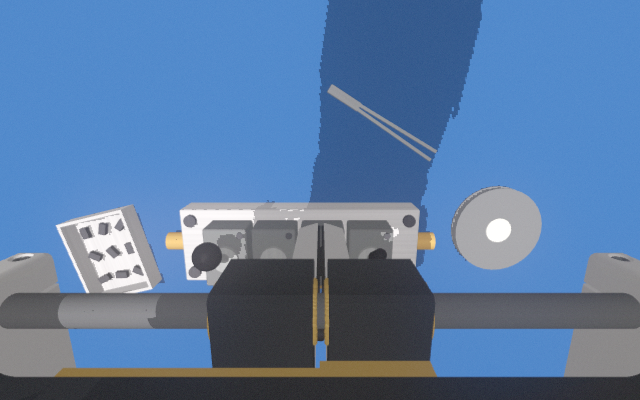

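The wrist view shows the fingers parallel to the row, with ball B at (207,257) and shut pin C at (377,256). Ball A is hidden behind the fingers. I'll check ball B and pin C against the estimate.

```bash
python3 - <<'E'
import numpy as np
m=np.load("w1.npz");R,t=m["R"],m["t"];f=200/np.tan(np.radians(m["vfov"]/2))
C=-R.T@t
for u,v,z in((207,257,104),(377,256,104),(190,221,30),(409,221,30),(184,208,30),(416,206,30)):
    d=R.T@np.array([(u-m["cx"])/f,(v-m["cy"])/f,1]);print(C+d*(z-C[2])/d[2])
E
```

```text
[ 470.19502488 -184.77111208  104.        ]
[493.3912275 -56.6742763 104.       ]
[ 457.44654315 -224.59982416   30.        ]
[497.20244238 -12.64974484  30.        ]
[ 443.55543706 -226.66465675   30.        ]
[483.24272605  -4.10210296  30.        ]
```

carry_out --slide '[[0,0,-0.24],[0,0,-0.24],[0,0,-0.24]]' --dr '[[0,0,0],[0,0,0],[0,0,0]]' --gripper '[0,0,0]'

```text
clock: 1.98
eef_pos: [450.8, -91.6, 190.1]
eef_rot: [3.141, -0.005, 2.961]
wrist_force: [0.7, -0.1, -0.7]
finger_gap: 0.7
finger_force: 0.0
```

carry_out --slide '[[0.024,-0.0045,0],[0.048,-0.009,0],[0.072,-0.0135,0],[0.096,-0.018,0],[0.12,-0.0225,0],[0.144,-0.027,0],[0.168,-0.0315,0],[0.192,-0.036,0],[0.21,-0.039,0],[0.228,-0.043,0]]' --dr '[[0,0,0],[0,0,0],[0,0,0],[0,0,0],[0,0,0],[0,0,0],[0,0,0],[0,0,0],[0,0,0],[0,0,0]]' --gripper '[0,0,0,0,0,0,0,0,0,0]'

```text
clock: 2.82
eef_pos: [509.4, -104.0, 192.2]
eef_rot: [3.141, -0.001, 2.96]
wrist_force: [-2.6, 0.7, -1.5]
finger_gap: 0.4
finger_force: 1.3
```

carry_out --slide '[[0.008,-0.0015,0],[0.012,-0.002,0],[0.012,-0.002,0]]' --dr '[[0,0,0],[0,0,0],[0,0,0]]' --gripper '[0,0,0]'

```text
clock: 3.07
eef_pos: [510.9, -104.2, 192.0]
eef_rot: [3.142, -0.006, 2.96]
wrist_force: [-16.2, 2.7, 6.8]
finger_gap: 0.2
finger_force: 7.8
```

carry_out --slide '[[-0.12,0.022,0],[-0.236,0.044,0],[-0.236,0.044,0]]' --dr '[[0,0,0],[0,0,0],[0,0,0]]' --gripper '[0,0,0]'

```text
clock: 3.32
eef_pos: [449.9, -92.7, 192.0]
eef_rot: [3.141, -0.002, 2.96]
wrist_force: [-0.7, 0.5, -0.4]
finger_gap: 0.2
finger_force: 0.0
```

carry_out --slide '[[-0.069,-0.345,0],[-0.069,-0.345,0],[-0.069,-0.345,0],[-0.069,-0.345,0]]' --dr '[[0,0,0],[0,0,0],[0,0,0],[0,0,0]]' --gripper '[0,0,0,0]'

```text
clock: 3.65
eef_pos: [435.9, -181.6, 192.8]
eef_rot: [-3.141, 0.001, 2.957]
wrist_force: [0.1, 1.0, 0.1]
finger_gap: 0.7
finger_force: 0.0
```

carry_out --slide '[[0.024,-0.0045,0],[0.048,-0.009,0],[0.072,-0.0135,0],[0.096,-0.018,0],[0.12,-0.0225,0],[0.144,-0.027,0],[0.168,-0.0315,0],[0.192,-0.036,0],[0.21,-0.039,0],[0.228,-0.043,0]]' --dr '[[0,0,0],[0,0,0],[0,0,0],[0,0,0],[0,0,0],[0,0,0],[0,0,0],[0,0,0],[0,0,0],[0,0,0]]' --gripper '[0,0,0,0,0,0,0,0,0,0]'

```text
clock: 4.48
eef_pos: [493.2, -190.4, 192.2]
eef_rot: [3.141, -0.001, 2.96]
wrist_force: [-2.1, 0.6, -1.5]
finger_gap: 0.6
finger_force: 1.3
```

carry_out --slide '[[0.008,-0.0015,0],[0.012,-0.002,0],[0.012,-0.002,0]]' --dr '[[0,0,0],[0,0,0],[0,0,0]]' --gripper '[0,0,0]'

```text
clock: 4.73
eef_pos: [494.7, -190.7, 192.1]
eef_rot: [3.141, -0.005, 2.96]
wrist_force: [-14.8, 3.6, 6.0]
finger_gap: 0.7
finger_force: 7.5
```

Ball B has reached its stop too. I'll back off, lift and look.

carry_out --slide '[[-0.12,0.022,0],[-0.24,0.044,0],[-0.36,0.06,0.1],[-0.48,0.06,0.3],[-0.48,0.06,0.4],[-0.48,0.06,0.4],[-0.48,0.06,0.4]]' --dr '[[0,0,0],[0,0,0],[0,0,0],[0,0,0],[0,0,0],[0,0,0],[0,0,0]]' --gripper '[0,0,0,0,0,0,0]'

```text
clock: 5.32
eef_pos: [376.2, -176.4, 294.7]
eef_rot: [-3.14, 0.005, 2.959]
wrist_force: [1.0, 0.4, -1.0]
finger_gap: 0.6
finger_force: 0.0
```

```bash
python3 - <<'E'
from cell import *
import cv2
a=camera("side")[245:395,320:480,::-1];cv2.imwrite("pics/e1.png",cv2.resize(a,None,fx=4,fy=4,interpolation=cv2.INTER_CUBIC))
E
```

```text
(no output)
```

View pics/e1.png

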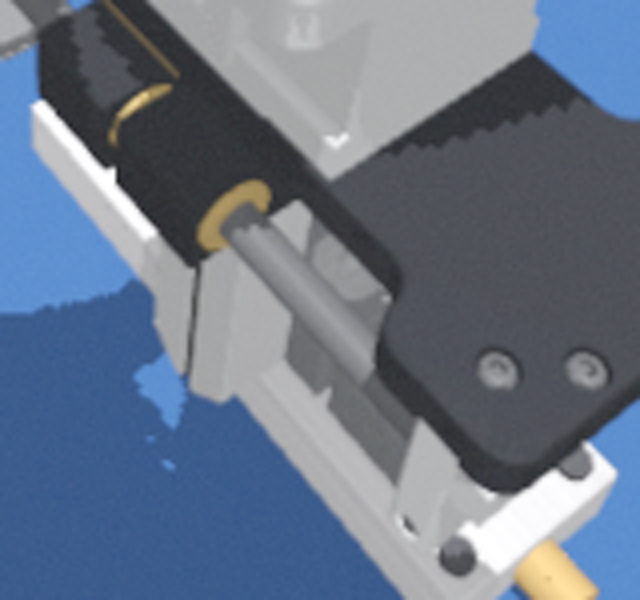

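The gripper blocks the side camera, so the levers can't be seen. I'll move it aside along +y.

carry_out --slide '[[0,1,0],[0,1,0],[0,1,0],[0,1,0],[0,1,0],[0,1,0],[0,1,0],[0,1,0]]' --dr '[[0,0,0],[0,0,0],[0,0,0],[0,0,0],[0,0,0],[0,0,0],[0,0,0],[0,0,0]]' --gripper '[0,0,0,0,0,0,0,0]'

```text
clock: 6.03
eef_pos: [375.7, 76.0, 291.3]
eef_rot: [-3.141, -0.002, 2.965]
wrist_force: [-0.6, -0.5, -0.0]
finger_gap: 0.2
finger_force: 0.0
```

```bash
python3 - <<'E'
from cell import *
import cv2,numpy as np
a=camera("side")[245:395,320:480,::-1];b=camera("top")[185:265,335:495,::-1]
c=np.zeros((600,800,3),np.uint8);c[:300,:320]=cv2.resize(a,(320,300));c[300:,:600]=cv2.resize(b,(600,300))
cv2.imwrite("pics/e2.png",c)
E
```

```text
(no output)
```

View pics/e2.png

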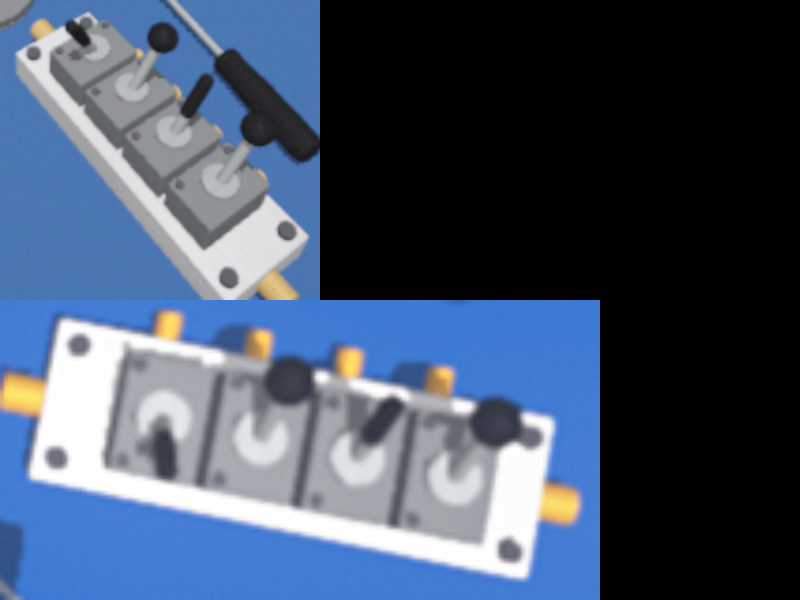

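Both balls now lean to the far side: in the top crop they are at (290,380) and (495,422), parallel to the open pin at (390,410). Both pins look unmoved and the arm is clear.

```bash
python3 -c "
from cell import *
print(sign_off())"
```

```text
the job is handed in; nothing more can be done
None
```

Both ball levers are pushed over to their far stops, so both valves should be open; the pin levers look unmoved in the last pictures, and I handed the job in at about 6 s (no verdict was returned).

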